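Close the clip box and push both drawers of the desk unit home

ROBOT

A 6-joint arm with a two-finger parallel gripper is mounted at the origin on a cart in front of the work surface, level with it; the furniture and walls round the work are solid. World frame = base frame: x ahead of the robot, y to its left, z up, the work surface at z = 0. Lengths are in mm, angles in rad, forces in N, time in s.
With the tool pointing down it reaches from about 300 to 775 mm from the base axis. Payload 14.6 kg.
Tool frame: the origin (TCP) lies at the very end of the fingers, on their centre line; the grasp point (between the pads) lies 19 mm behind it; z points along the fingers, y is the line along which they close (so a half turn about z gives the same grasp; the last joint's range is limited). The gripper opens to 94 mm and grips with 3 to 60 N. Pads are 16 mm wide; open, the fingers measure 119 mm over their backs; the gripper's body (75 mm by 177 mm) begins 78 mm behind the grasp point.
Start: joints at [-1.407, 0.3, 1.521, -0, 1.321, -0.067], TCP at [125.81, -535.407, 205.446] pointing down, gripper open.
Joint ranges: [-3.03, 3.03], [-0.79, 2.21], [0.23, 2.52], [-1.04, 4.18], [0, 3.07], [-2.55, 2.55]. Speed limits (rad/s): [2.22, 2.22, 2.57, 3.14, 3.14, 3.14].

INTERFACE

Orientations are given as [roll, pitch, yaw] about the fixed x, y, z axes, in that order (R = Rz(yaw) Ry(pitch) Rx(roll)).
In Python, from cell import manip gives the robot as it stands.
- The arm moves only by the tool servo_tool, never from a script. Its argument "motion" is a list that holds one entry, the list of rows, each a list of 7 numbers: the shift along the world's x, y, z as a fraction of full scale, then the turn, a rotation vector about the world's x, y, z as a fraction of full scale, then the closure, from 0 (fully open) to 1 (shut). In form: [[[x, y, z, rx, ry, rz, gripper], ...]]. A call has 1 to 10 rows; each row is the pose to reach, as a shift and turn from the pose commanded when the call began, turning the shorter way round; what a row does not reach only later rows make up. Full scale, the value 1, is 0.5 m for a shift and pi rad for a turn. A row lasts 1/10 s, in which the tool goes at most 50 mm and 8.59 degrees, less where a joint would pass 70% of its speed; a pose out of reach is approached as far as the arm can. A call with a number of a shift or a turn outside -1 to 1 is refused whole. A call with a gripper value outside its range is refused whole. The fingers move at their own pace and stop on an object; "newtons" is the grip in N (left out, the last holds). Time passes only in rows, so rows that repeat a pose let the fingers close. It gives the time, the measured TCP pose, the force, the opening and the grip force at its end, in the units of the state.
- manip.read_state(): the state, without advancing time (a new reading comes with each control period).
- manip.camera(name): name is "scene" or "top" or "wrist"; returns a dict with "frame" (400x640x3 uint8, red, green, blue), "range_z" (400x640 float32, mm along the optical axis (not along the pixel's ray), 0 where there is no reading), "vfov" (degrees; the focal length in pixels is half the picture's height over the tangent of half this angle, whatever the lens; pixels are square), "cx", "cy" (the principal point, pixels), "cam_to_world" (4x4, takes a point from camera to world coordinates). Camera axes: x right, y down, z forward; pixel columns grow to the right and rows downward; lengths in mm; the calibration is good to about 2 mm. A picture is of the moment at which its call begins.
- manip.sign_off(): hands the job in; it is judged then, once.
The state is a dict: "clock": time; "joints": joint angles; "qd": joint speeds; "effort": joint torques, N m; "eef_pos": TCP position; "eef_rot": TCP orientation; "wrist_force": force on the tool from outside, world axes, zero at the start; "moment": the same for the moment, N m; "finger_gap": finger opening in mm; "finger_force": force on a finger pad.
Only numpy, scipy, OpenCV 4.12 (cv2) and the standard library are available. Lean on these libraries where they do the work, as an engineer would, in place of code of your own. Each camera call takes 0.05 s, during which the arm holds its last target. There are 200 camera calls.

TASK

Shut up the small two-drawer unit on the desk using only pushes of the fingertips. While the upper drawer is still pulled out, tip the raised lid of the paper-clip box in it shut, because the standing lid will not pass under the top of the unit; then push both drawers fully home. Do not lift anything or knock anything over, and leave everything else on the desk and on the unit where it is.

Things in the scene. Friction and masses are not known exactly. Their poses are not given: they have to be found in the camera images.
- drawer_unit: White desktop unit with two grey drawer fronts, one above the other: 135 deep (x), 210 wide (y), 125 high (z), fixed. Origin: centre of its underside. x points from the drawers into the unit, about 45 degrees to the right of straight ahead; y to the left as seen from the front; z up. Its white front edge is at x = -67.5 mm, and its top board is 6 mm thick, 119 to 125 mm above the desk.
- upper_drawer_front (a point): Point on the outer face of the upper drawer's grey front, at mid-width, 88.5 mm above the desk; it moves with the drawer; axes as the drawer unit's. The front is flat, 204 wide, 56 high and 8 thick, from 63.5 to 119.5 mm above the desk; a notch 64 wide and 15 deep is cut into the middle of its upper edge.
- lower_drawer_front (a point): The same point on the lower drawer's front, 29.5 mm above the desk; this front spans 4.5 to 60.5 mm above the desk. The lower drawer is empty.
- upper_drawer (a joint): How far the upper drawer is pulled out (m): 0 fully home, at most 0.110; it starts about 0.10 out. Pushing its front along the unit's +x shuts it. It stays where it is left; sliding takes about 2 N, and it stops dead at 0. Inside it is 182 wide and 112 long, walls 36 high, grey floor 70 mm above the desk.
- lower_drawer (a joint): The same for the lower drawer, which starts 0.025 to 0.065 out, in the shadow of the upper drawer until that is pushed in.
- clip_box: Small clear plastic box of paper clips, 46 (x) by 62 (y) by 20 high, about 45 g, standing loose on the floor of the upper drawer, in its left or right half. Origin: centre of its underside. Its +x side is the hinge side; it faces the drawer's front (the unit's -x) squarely or turned up to 0.8 rad, so the open lid stands up just behind the drawer's front.
- clip_box_lid (a joint): Angle of the clip box's clear lid, which bears a plain blue label 44 by 28 (rad): 0 shut, 1.57 upright, at most 1.75, which leans 10 degrees towards the drawer's front. It starts between 1.66 and 1.74. The hinge is free: the lid stays open when it leans back, and once pushed past upright, along the box's -x, it falls shut by itself in about a second.
- lid_edge (a point): Middle of the free edge of that lid, 45 mm from the hinge, which is 19 mm above the box's underside. The lid is 62 wide and 2 thick. While it stands open this edge is the highest point of the box, about 133 mm above the desk, 14 mm higher than the drawer's front.
- staples_box: Small red and white carton of staples, 34 by 56 by 14 high, loose in the other half of the upper drawer. Origin: centre of its underside. It may slide about in the drawer.
- sticky_pad_orange: Orange pad of sticky notes, 46 by 47 by 47 high with its curled top sheet, loose on top of the unit towards the back. Origin: centre of its underside.
- eraser: White eraser in a grey sleeve, 21 by 46 by 12, loose on top of the unit. Origin: centre of its underside.
- gel_bottle: Bottle of hand gel, 47 across and 160 high, upright on the desk to the left of the unit. Origin: centre of its underside.
- screwdriver: Screwdriver with a black handle, 197 long, lying on the desk. Origin: on the desk under its middle.
- hex_key: Bent hex key, 28 by 87 by 5, lying on the desk. Origin: on the desk under its middle.
- pen_ball: White pen with red ends, 145 long and 9 high, lying on the desk. Origin: on the desk under its middle.
- binder_clip_1: Black binder clip, 38 by 32 by 14, lying on the desk. Origin: centre of its underside.
- chair_bolt_1: Grey bolt with a washer, 16 by 38 by 16, lying on the desk. Origin: on the desk under its middle.

How it is judged (in metres and radians):
On the way:
1. the lid of the clip box is shut while the upper drawer is still pulled out (value of joint clip_box_lid below 0.1 rad and value of joint upper_drawer above 0.06 m), for 0.2 s.
At the end, for the whole second after the job is handed in: Both drawers are within 4 mm of fully home, the clip box's lid is shut (under 0.10 rad), and the clip box and the staples carton lie flat (within 0.15 rad) and at rest inside the upper drawer (value of joint each of upper_drawer, lower_drawer below 0.004 m and value of joint clip_box_lid below 0.1 rad and x of clip_box in the frame of upper_drawer_front between 0.01 and 0.125 m and y of clip_box in the frame of upper_drawer_front between -0.1 and 0.1 m and z of each of clip_box, staples_box in the frame of upper_drawer_front below 0 m and angle between each of clip_box, staples_box's own z axis and vertical below 0.15 rad and x of staples_box in the frame of upper_drawer_front between 0.01 and 0.125 m and y of staples_box in the frame of upper_drawer_front between -0.1 and 0.1 m and linear speed of each of clip_box, staples_box below 0.02 m/s); the robot touches nothing.
It fails at once if the upper drawer is pushed in (less than 60 mm out) while the clip box's lid still stands up (value of joint upper_drawer below 0.06 m and value of joint clip_box_lid above 0.35 rad).
It fails at once if the clip box is lifted or carried (more than 15 mm) or tipped (0.4 rad) (z of clip_box in the frame of drawer_unit above 0.085 m or angle between clip_box's own z axis and vertical above 0.4 rad).
It fails at once if the staples carton is lifted or carried (more than 15 mm) (z of staples_box in the frame of drawer_unit above 0.085 m).
It fails at once if something else on the desk or on the unit is moved by more than 30 mm or the bottle is tipped (distance of any of sticky_pad_orange, eraser, gel_bottle, screwdriver, hex_key, pen_ball, binder_clip_1, chair_bolt_1 from where it was at the start of the episode above 0.03 m or angle between gel_bottle's own z axis and vertical above 0.4 rad).
It also fails if it takes over 51 s, if anything falls off the work surface, if the arm or the gripper's body presses on something with over 40 N, if the wrist force passes 120 N, or if a joint passes its speed limit or range.

## Working session

There is one attempt and no reset: what is moved stays moved. The work goes in short steps, Python scripts to look and compute and a tool call to move; the robot and the scene stay as the last step left them, time stands still between calls to the robot, and variables do not carry over. Pictures are saved under pics/ and viewed, at most 10 in all, crops included, and the job is handed in when it is done.

Besides the shell and the picture viewer there is one more tool, called after "Call:" by a JSON object that holds its "name" and its "arguments". servo_tool: Moves the arm, as the interface text tells. Its arguments: {"type":"object","properties":{"motion":{"type":"array"},"newtons":{"type":"number"}},"required":["motion"]}

```bash
mkdir -p pics
cat > h.py <<'E'
import numpy as np, cv2
from cell import manip
def cam(n):
    c=manip.camera(n); h=c["frame"].shape[0]
    f=h/2/np.tan(np.radians(c["vfov"])/2)
    v,u=np.mgrid[0:h,0:c["frame"].shape[1]]
    z=c["range_z"]; P=np.stack([(u-c["cx"])/f*z,(v-c["cy"])/f*z,z],-1)
    T=c["cam_to_world"]; W=P@T[:3,:3].T+T[:3,3]; W[z==0]=np.nan
    c["W"]=W; c["f"]=f; return c
def plane(c,u,v,z0):
    T=c["cam_to_world"]; d=T[:3,:3]@np.array([(u-c["cx"])/c["f"],(v-c["cy"])/c["f"],1]); o=T[:3,3]
    return o+d*(z0-o[2])/d[2]
def save(c,n): cv2.imwrite(f"pics/{n}.png",c["frame"][:,:,::-1])
E
python3 - <<'E'
from h import *
for n in("scene","top"):
    c=cam(n); save(c,n+"0"); np.savez(n+"0.npz",W=c["W"],frame=c["frame"]); print(n,c["cam_to_world"].round(3).tolist(),c["f"])
print(manip.read_state())
E
```

```text
scene [[-0.048, 0.694, -0.719, 1238.78], [0.999, 0.035, -0.032, 162.396], [0.003, -0.719, -0.695, 831.584], [0.0, 0.0, 0.0, 1.0]] 466.4740046947333
top [[0.004, -0.989, 0.146, 326.4], [-1.0, -0.004, -0.0, 128.929], [0.001, -0.146, -0.989, 1353.738], [0.0, 0.0, 0.0, 1.0]] 474.50835309484006
{'clock': 0.1, 'joints': array([-1.40659006e+00,  3.00417857e-01,  1.52152585e+00, -7.13141697e-06,
        1.32071920e+00, -6.65702474e-02]), 'qd': array([ 0.00094647, -0.00121143, -0.00097955,  0.00089756,  0.00054599,
        0.00120839]), 'effort': array([ 2.92861165e-03, -5.32645655e+01, -3.53282940e+01,  7.10223941e-02,
        2.34973856e-02, -5.89728961e-05]), 'eef_pos': array([ 125.77464533, -535.17471172,  204.93890645]), 'eef_rot': array([-3.14052431e+00, -6.43018469e-05,  2.30778244e-01]), 'wrist_force': array([-0.42739267, -0.58163214,  0.30302286]), 'moment': array([ 0.00170681,  0.00284262, -0.04431636]), 'finger_force': 0.0, 'finger_gap': 93.81022749249006}
```

View pics/scene0.png

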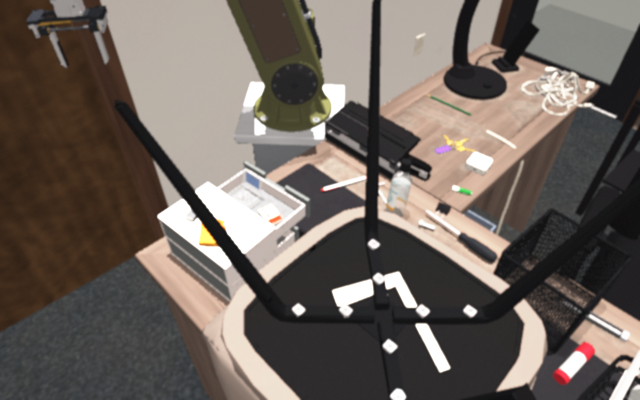

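View pics/top0.png

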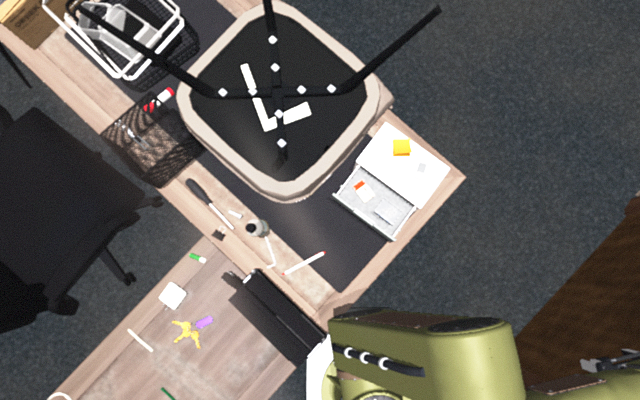

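The unit is at about (395,185) in the top view, with its drawers facing lower-left. The staples carton is at (362,188) in the left half, and the clear box at about (385,212) in the right half. An upturned chair is at the upper left.

Run:
```python
from h import *
for n in("top","scene"):
    d=np.load(n+"0.npz");W=d["W"];F=d["frame"].astype(int)
    m=(abs(W[...,2]-125)<4)&(F.min(-1)>150)&(W[...,0]>350)
    P=W[m][:,:2].astype(np.float32); 
    k,l,st,_=cv2.connectedComponentsWithStats(m.astype(np.uint8)); i=1+np.argmax(st[1:,4]); P=W[l==i][:,:2].astype(np.float32)
    r=cv2.minAreaRect(P); print(n,len(P),r,cv2.boxPoints(r).round(0).tolist(),W[l==i][:,2].mean())
    b=(F[...,2]>F[...,0]+15)&(W[...,2]>80)&(W[...,2]<150)&(W[...,0]>350)&(W[...,0]<700)&(W[...,1]<0)
    print("blue",b.sum(),W[b].round(0)[::6].tolist())
    # chair heights
    q=(W[...,0]>350)&(W[...,0]<800)&(W[...,1]>-450)&(W[...,1]<300)&(W[...,2]>135)
    print("tall",q.sum(),np.nanmin(W[q],0),np.nanmax(W[q],0))
d=np.load("top0.npz");W=d["W"]
for u,v in[(300,100),(290,190),(380,90),(330,165),(350,130),(285,65),(256,225),(372,215),(385,212),(362,235)]: print(u,v,W[v,u].round(0))
t=cv2.resize(d["frame"][100:260,310:470,::-1],(600,600),interpolation=cv2.INTER_CUBIC)
s=cv2.resize(np.load("scene0.npz")["frame"][150:300,140:340,::-1],(800,600),interpolation=cv2.INTER_CUBIC)
cv2.imwrite("pics/tc.png",t);cv2.imwrite("pics/sc.png",s)
```

```text
top 3102 ((603.2692260742188, -89.30252075195312), (209.9298553466797, 136.8338623046875), 53.02703094482422) [[485.0, -132.0], [595.0, -214.0], [721.0, -47.0], [612.0, 36.0]] 125.10492022863696
blue 0 []
tall 1580 [ 420.27645701 -149.30239682  135.00123347] [799.98955385 299.95793886 545.82680119]
scene 2115 ((581.8505249023438, -76.201416015625), (214.22515869140625, 85.1507568359375), 49.95409393310547) [[480.0, -131.0], [546.0, -186.0], [683.0, -22.0], [618.0, 33.0]] 124.14306501282259
blue 127 [[452.0, -57.0, 123.0], [461.0, -49.0, 127.0], [460.0, -47.0, 124.0], [461.0, -47.0, 122.0], [457.0, -53.0, 115.0], [467.0, -37.0, 125.0], [464.0, -44.0, 119.0], [457.0, -58.0, 108.0], [467.0, -42.0, 119.0], [456.0, -59.0, 104.0], [467.0, -42.0, 115.0], [477.0, -26.0, 126.0], [463.0, -46.0, 109.0], [478.0, -28.0, 123.0], [470.0, -42.0, 112.0], [479.0, -26.0, 121.0], [474.0, -37.0, 112.0], [467.0, -43.0, 103.0], [480.0, -26.0, 116.0], [480.0, -29.0, 112.0], [481.0, -27.0, 110.0], [482.0, -27.0, 105.0]]
tall 3288 [ 421.70575434 -155.77112856  135.00868358] [799.95653132 299.71356844 543.62674129]
300 100 [788. 184. 103.]
290 190 [537. 208. 103.]
380 90 [822. -38.  91.]
330 165 [605. 102. 105.]
350 130 [702.  47. 105.]
285 65 [884. 226. 114.]
256 225 [440. 294. 124.]
372 215 [474. -13.  71.]
385 212 [482. -49.  70.]
362 235 [425.   8.  -3.]
```

View pics/tc.png

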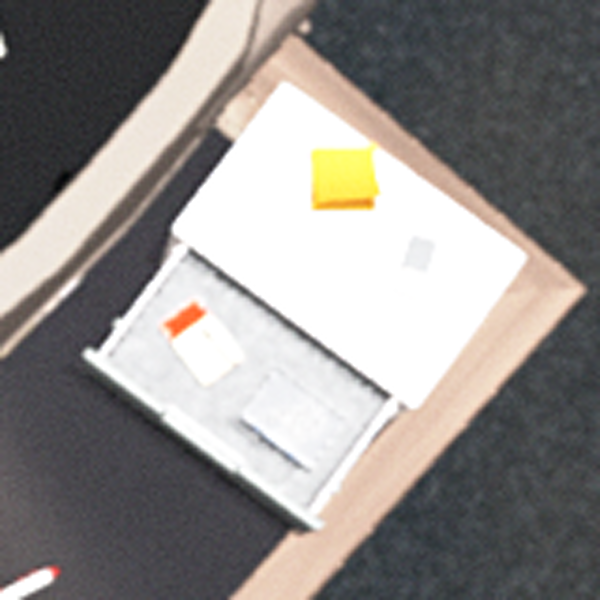

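View pics/sc.png

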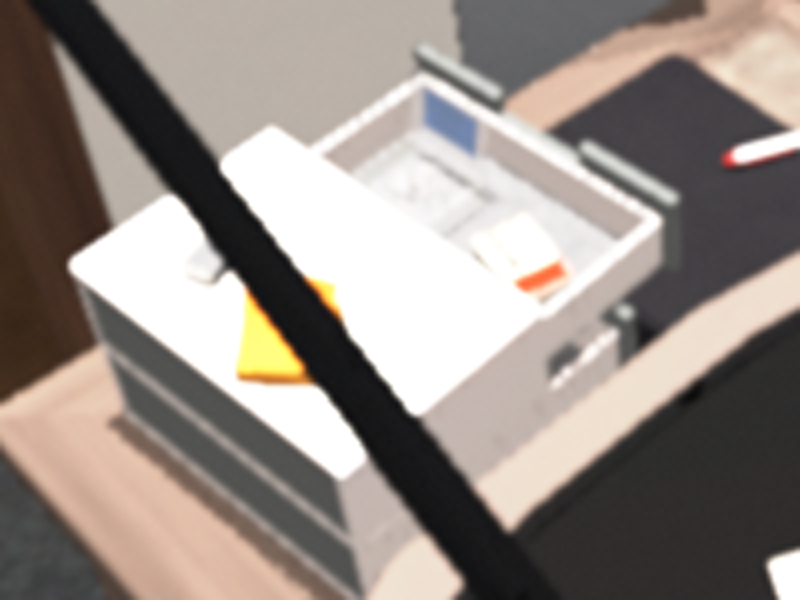

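```bash
cat >> h.py <<'E'
a=np.radians(53.0-90); ux=np.array([np.cos(a),np.sin(a)]); uy=np.array([-ux[1],ux[0]]); C=np.array([603.3,-89.3])
def tou(W): d=W[...,:2]-C; return np.stack([d@ux,d@uy,W[...,2]],-1)
def tow(x,y): return C+x*ux+y*uy
E
python3 - <<'E'
from h import *
d=np.load("top0.npz");U=tou(d["W"]);F=d["frame"].astype(int)
m=(U[...,2]>108)&(U[...,2]<130)&(U[...,0]>-220)&(U[...,0]<-100)&(abs(U[...,1])<110)
P=U[m]; h,e=np.histogram(P[:,0],np.arange(-220,-99,4)); print(list(zip(e.astype(int),h)))
for y in(-80,-50,50,80):
    q=P[abs(P[:,1]-y)<12]; q=q[q[:,0]<-150]; print(y,np.percentile(q[:,0],[0,10,50,90,100]).round(1),np.median(q[:,2]))
d=np.load("scene0.npz");S=tou(d["W"]);F2=d["frame"].astype(int)
b=(F2[...,2]>F2[...,0]+15)&(abs(S[...,2]-112)<25)&(S[...,0]>-200)&(S[...,0]<-67)&(abs(S[...,1])<110)
B=S[b];print("label",len(B),B.mean(0),np.percentile(B,[3,97],axis=0))
A=np.c_[B[:,1],B[:,2],np.ones(len(B))];print("x=a*y+b*z+c",np.linalg.lstsq(A,B[:,0],rcond=None)[0])
o=(F[...,0]>200)&(F[...,2]<90)&(abs(U[...,1])<105)&(U[...,0]>-170)&(U[...,0]<70)
print("orange/staple",np.median(U[o&(U[...,0]>-60)],0),np.median(U[o&(U[...,0]<-70)],0))
# anything tall near work
for X,n in((U,"top"),(S,"scene")):
    q=(X[...,2]>130)&(X[...,0]>-330)&(X[...,0]<40)&(abs(X[...,1])<200); print(n,q.sum(),[np.percentile(X[q],p,axis=0).round(0).tolist() for p in(0,50,100)] if q.any() else 0)
for x,y in[(-215,-60),(-215,0)]: print(tow(x,y))
E
```

```text
[(np.int64(-220), np.int64(0)), (np.int64(-216), np.int64(0)), (np.int64(-212), np.int64(0)), (np.int64(-208), np.int64(0)), (np.int64(-204), np.int64(0)), (np.int64(-200), np.int64(0)), (np.int64(-196), np.int64(0)), (np.int64(-192), np.int64(0)), (np.int64(-188), np.int64(0)), (np.int64(-184), np.int64(0)), (np.int64(-180), np.int64(47)), (np.int64(-176), np.int64(87)), (np.int64(-172), np.int64(62)), (np.int64(-168), np.int64(1)), (np.int64(-164), np.int64(0)), (np.int64(-160), np.int64(0)), (np.int64(-156), np.int64(0)), (np.int64(-152), np.int64(0)), (np.int64(-148), np.int64(2)), (np.int64(-144), np.int64(3)), (np.int64(-140), np.int64(0)), (np.int64(-136), np.int64(0)), (np.int64(-132), np.int64(0)), (np.int64(-128), np.int64(0)), (np.int64(-124), np.int64(0)), (np.int64(-120), np.int64(0)), (np.int64(-116), np.int64(0)), (np.int64(-112), np.int64(0)), (np.int64(-108), np.int64(0)), (np.int64(-104), np.int64(1))]
-80 [-177.1 -177.  -173.6 -170.2 -167.2] 119.20508580851606
-50 [-177.6 -176.7 -173.8 -170.1 -168.6] 118.71526661358928
50 [-177.3 -177.1 -173.6 -170.  -169.2] 118.96112946672179
80 [-178.  -176.8 -174.  -170.1 -169.3] 117.62624793927091
label 127 [-137.30412965  -44.3916152   114.43954096] [[-140.6354771   -64.61037009  101.64826319]
 [-134.59810037  -23.92696983  127.39973575]]
x=a*y+b*z+c [ 3.14763048e-02 -1.48700171e-01 -1.18889666e+02]
orange/staple [ 19.15234464  19.94710399 149.50494426] [-105.77910193   60.27623397   85.0809892 ]
top 1662 [[-330.0, -200.0, 130.0], [-308.0, -180.0, 531.0], [40.0, 200.0, 691.0]]
scene 2265 [[-330.0, -200.0, 130.0], [-308.0, -175.0, 388.0], [40.0, 200.0, 544.0]]
[395.48446395  -7.82790063]
[431.59336534  40.09022998]
```

The upper front's outer face is at unit x≈-177. The lid stands at x≈-140, y≈-44 and is nearly square. I'll hover in front of it with the fingers closed and tool y along unit y.

Call:
{"name": "servo_tool", "arguments": {"motion": [[[0.06,0.08,0,0,0,0.045,1],[0.12,0.17,0,0,0,0.09,1],[0.17,0.25,0,0,0,0.135,1],[0.22,0.33,0,0,0,0.18,1],[0.27,0.42,0,0,0,0.225,1],[0.32,0.5,0,0,0,0.27,1],[0.37,0.58,0,0,0,0.315,1],[0.42,0.66,0,0,0,0.36,1],[0.46,0.74,0,0,0,0.405,1],[0.5,0.8,0,0,0,0.45,1]]]}}

```text
clock: 1.1
eef_pos: [376.2, -133.2, 205.5]
eef_rot: [3.142, -0.0, 1.651]
wrist_force: [0.5, -1.6, -0.3]
finger_gap: 17.2
finger_force: 0.0
```

Run:
```python
from h import *
s=manip.read_state();print(s["clock"],s["eef_pos"],s["eef_rot"],s["joints"],s["wrist_force"])
```

```text
1.1 [ 376.23621177 -133.164997    205.46956668] [ 3.14151928e+00 -5.20067752e-05  1.65127659e+00] [-4.32069472e-01 -4.48404483e-02  1.90974751e+00  8.49576078e-05
  1.27664715e+00 -5.12574365e-01] [ 0.54866442 -1.57807511 -0.25689445]
```

Call:
{"name": "servo_tool", "arguments": {"motion": [[[0.04,0.08,0,0,0,0.045,1],[0.08,0.16,0,0,0,0.09,1],[0.106,0.24,0,0,0,0.135,1],[0.106,0.24,-0.04,0,0,0.18,1],[0.106,0.24,-0.08,0,0,0.225,1],[0.106,0.24,-0.08,0,0,0.269,1],[0.106,0.24,-0.08,0,0,0.269,1]]]}}

```text
clock: 1.8
eef_pos: [428.5, -15.3, 164.9]
eef_rot: [-3.141, -0.001, 2.492]
wrist_force: [0.2, 0.4, 0.4]
finger_gap: 0.8
finger_force: 0.0
```

Run:
```python
from h import *
s=manip.read_state();p=s["eef_pos"];print(s["clock"],p,tou(p),s["eef_rot"],s["finger_gap"])
c=cam("wrist");save(c,"w1");U=tou(c["W"]);F=c["frame"].astype(int)
b=(F[...,2]>F[...,0]+25)&(abs(U[...,2]-112)<25)&(U[...,0]>-165)&(U[...,0]<-67)&(abs(U[...,1])<110)
print(b.sum(),np.nanmedian(U[b],0) if b.any() else 0)
m=(abs(U[...,2]-118)<5)&(U[...,0]>-200)&(U[...,0]<-150)&(abs(U[...,1])<105)
print(m.sum(),np.percentile(U[m],[2,98],axis=0) if m.any() else 0)
```

```text
1.8 [428.54570705 -15.27986813 164.92902223] [-184.11141126  -46.05465309  164.92902223] [-3.14092617e+00 -1.08969828e-03  2.49212636e+00] 0.7505026746242704
8 [-142.30871403  -25.61980654  121.00886475]
2035 [[-174.96834571 -101.85467472  113.37462347]
 [-167.17077058   94.75825684  120.56667723]]
```

View pics/w1.png

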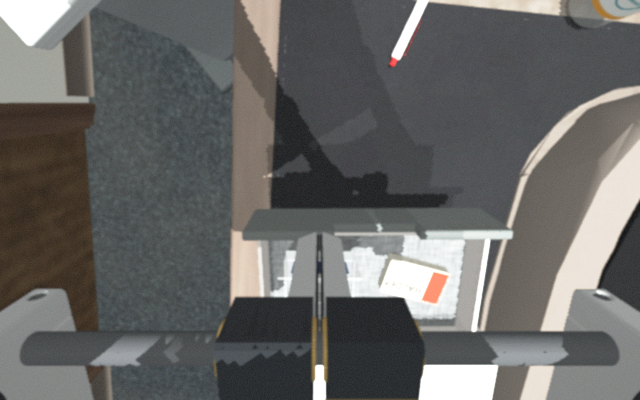

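The wrist view shows the grey front at rows 210-235, the closed fingers (320,240) in line with the lid, and the staples carton clear at (415,280). I'll lower to z≈125, just above the front, and push along unit +x.

Call:
{"name": "servo_tool", "arguments": {"motion": [[[0,0,-0.04,0,0,0,1],[0,0,-0.08,0,0,0,1],[0,0,-0.08,0,0,0,1],[0.016,-0.012,-0.08,0,0,0,1],[0.032,-0.024,-0.08,0,0,0,1],[0.046,-0.035,-0.08,0,0,0,1],[0.052,-0.039,-0.08,0,0,0,1],[0.058,-0.044,-0.08,0,0,0,1],[0.064,-0.048,-0.08,0,0,0,1],[0.07,-0.053,-0.08,0,0,0,1]]]}}

```text
clock: 2.85
eef_pos: [464.0, -42.0, 125.5]
eef_rot: [3.142, 0.0, 2.49]
wrist_force: [0.2, 0.2, 0.5]
finger_gap: 0.4
finger_force: 0.0
```

Call:
{"name": "servo_tool", "arguments": {"motion": [[[0.006,-0.0045,0,0,0,0,1],[0.012,-0.009,0,0,0,0,1],[0.018,-0.0135,0,0,0,0,1],[0.024,-0.018,0,0,0,0,1],[0.029,-0.022,0,0,0,0,1],[0.032,-0.024,0,0,0,0,1]]]}}

```text
clock: 3.45
eef_pos: [480.0, -54.1, 125.4]
eef_rot: [-3.142, 0.0, 2.49]
wrist_force: [0.1, 0.4, -0.2]
finger_gap: 0.7
finger_force: 0.0
```

Run:
```python
from h import *
s=manip.read_state();p=s["eef_pos"];print(s["clock"],tou(p),s["wrist_force"])
```

```text
3.45 [-119.62774467  -46.06283782  125.42554167] [ 0.14131159  0.36052945 -0.16671748]
```

Now lift, back off clear of the front, and look.

Call:
{"name": "servo_tool", "arguments": {"motion": [[[0,0,0.03,0,0,0,1],[0,0,0.08,0,0,0,1],[-0.04,0.03,0.1,0,0,0,1],[-0.08,0.06,0.1,0,0,0,1],[-0.12,0.09,0.1,0,0,0,1],[-0.16,0.12,0.1,0,0,0,1],[-0.18,0.135,0.1,0,0,0,1],[-0.18,0.135,0.1,0,0,0,1],[-0.18,0.135,0.1,0,0,0,1]]]}}

```text
clock: 4.35
eef_pos: [390.5, 13.4, 175.7]
eef_rot: [3.141, 0.001, 2.49]
wrist_force: [0.9, 0.2, -0.2]
finger_gap: 0.5
finger_force: 0.0
```

Run:
```python
from h import *
s=manip.read_state();p=s["eef_pos"];print(s["clock"],tou(p),s["wrist_force"])
c=cam("wrist");t=cam("scene")
cv2.imwrite("pics/c2.png",np.vstack([cv2.resize(c["frame"][150:350,200:520],(640,300)),cv2.resize(t["frame"][150:260,200:340],(640,300))])[:,:,::-1])
U=tou(t["W"]);F=t["frame"].astype(int)
b=(F[...,2]>F[...,0]+15)&(abs(U[...,2]-105)<30)&(U[...,0]>-165)&(U[...,0]<-67)&(abs(U[...,1])<100)
print(b.sum(),np.percentile(U[b],[5,50,95],axis=0).round(0) if b.any() else 0)
```

```text
4.35 [-231.75126111  -46.09596018  175.67594528] [ 0.93232336  0.24644287 -0.1788595 ]
169 [[-125.  -68.   88.]
 [-112.  -48.   90.]
 [ -99.  -29.   93.]]
```

View pics/c2.png

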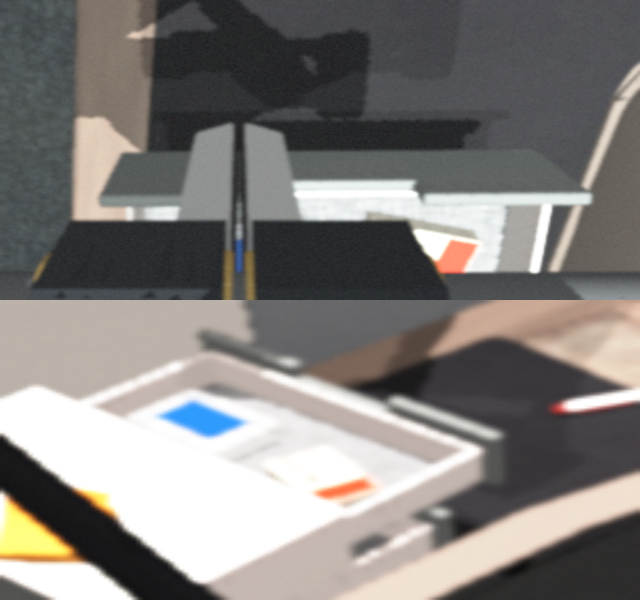

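The blue label now lies flat at z≈90, so the lid is shut and the drawer is still out. Next I go to mid-width, down to z≈45, and push both fronts at once.

Call:
{"name": "servo_tool", "arguments": {"motion": [[[0.055,0.0735,0,0,0,0,1],[0.055,0.0735,-0.08,0,0,0,1],[0.055,0.0735,-0.16,0,0,0,1],[0.055,0.0735,-0.24,0,0,0,1],[0.055,0.0735,-0.262,0,0,0,1],[0.055,0.0735,-0.262,0,0,0,1],[0.075,0.0585,-0.262,0,0,0,1],[0.095,0.0435,-0.262,0,0,0,1],[0.111,0.0315,-0.262,0,0,0,1]]]}}

```text
clock: 5.35
eef_pos: [447.3, 28.4, 45.8]
eef_rot: [3.14, 0.002, 2.489]
wrist_force: [-0.8, 0.0, -0.9]
finger_gap: 0.5
finger_force: 0.0
```

Call:
{"name": "servo_tool", "arguments": {"motion": [[[0.006,-0.0045,0,0,0,0,1],[0.012,-0.009,0,0,0,0,1],[0.018,-0.0135,0,0,0,0,1],[0.024,-0.018,0,0,0,0,1],[0.03,-0.0226,0,0,0,0,1],[0.036,-0.027,0,0,0,0,1],[0.042,-0.0316,0,0,0,0,1],[0.048,-0.036,0,0,0,0,1],[0.054,-0.0407,0,0,0,0,1],[0.06,-0.0452,0,0,0,0,1]]]}}

```text
clock: 6.35
eef_pos: [475.6, 6.6, 44.4]
eef_rot: [3.141, 0.0, 2.49]
wrist_force: [-0.4, 3.0, 1.0]
finger_gap: 0.3
finger_force: 0.8
```

Run:
```python
from h import *
s=manip.read_state();p=s["eef_pos"];print(s["clock"],tou(p),s["wrist_force"])
```

```text
6.35 [-159.71697998   -0.25542377   44.4350701 ] [-0.42573973  3.03214767  0.95008281]
```

Call:
{"name": "servo_tool", "arguments": {"motion": [[[0.0096,-0.0072,0,0,0,0,1],[0.0192,-0.0144,0,0,0,0,1],[0.0288,-0.0217,0,0,0,0,1],[0.0384,-0.0289,0,0,0,0,1],[0.048,-0.0361,0,0,0,0,1],[0.0576,-0.0433,0,0,0,0,1],[0.0672,-0.0506,0,0,0,0,1],[0.0768,-0.0578,0,0,0,0,1],[0.0864,-0.065,0,0,0,0,1],[0.096,-0.0722,0,0,0,0,1]]]}}

```text
clock: 7.35
eef_pos: [523.7, -29.6, 44.4]
eef_rot: [-3.142, -0.0, 2.49]
wrist_force: [-1.5, 3.8, -0.2]
finger_gap: 0.3
finger_force: 1.7
```

Call:
{"name": "servo_tool", "arguments": {"motion": [[[0.0032,-0.0024,0,0,0,0,1],[0.0064,-0.0048,0,0,0,0,1],[0.0096,-0.0072,0,0,0,0,1],[0.0128,-0.0096,0,0,0,0,1],[0.016,-0.012,0,0,0,0,1],[0.0176,-0.0132,0,0,0,0,1],[0.0176,-0.0132,0,0,0,0,1]]]}}

```text
clock: 8.05
eef_pos: [532.3, -36.1, 44.5]
eef_rot: [3.142, 0.0, 2.49]
wrist_force: [-0.7, 0.7, 0.4]
finger_gap: 0.6
finger_force: 0.6
```

Run:
```python
from h import *
s=manip.read_state();p=s["eef_pos"];print(s["clock"],tou(p),s["wrist_force"])
```

```text
8.05 [-88.7392251   -0.27193991  44.45698987] [-0.71556387  0.74723831  0.37769987]
```

Call:
{"name": "servo_tool", "arguments": {"motion": [[[0.0016,-0.0012,0,0,0,0,1],[0.0032,-0.0024,0,0,0,0,1],[0.0048,-0.0036,0,0,0,0,1],[0.0064,-0.0048,0,0,0,0,1],[0.0072,-0.0054,0,0,0,0,1],[0.0072,-0.0054,0,0,0,0,1]]]}}

```text
clock: 8.65
eef_pos: [535.8, -38.8, 44.4]
eef_rot: [3.142, 0.0, 2.49]
wrist_force: [-1.6, 1.0, 0.0]
finger_gap: 0.2
finger_force: 0.8
```

Call:
{"name": "servo_tool", "arguments": {"motion": [[[0.0016,-0.0012,0,0,0,0,1],[0.0016,-0.0012,0,0,0,0,1]]]}}

```text
clock: 8.85
eef_pos: [536.4, -39.2, 44.4]
eef_rot: [-3.141, -0.0, 2.49]
wrist_force: [-3.4, 2.2, 2.1]
finger_gap: 0.6
finger_force: 2.2
```

Call:
{"name": "servo_tool", "arguments": {"motion": [[[0.0016,-0.0012,0,0,0,0,1],[0.0016,-0.0012,0,0,0,0,1]]]}}

```text
clock: 9.05
eef_pos: [536.4, -39.2, 44.4]
eef_rot: [-3.141, -0.003, 2.49]
wrist_force: [-12.3, 6.7, 7.3]
finger_gap: 0.4
finger_force: 6.9
```

Hard stop reached at the expected place. I'll back off and check.

Call:
{"name": "servo_tool", "arguments": {"motion": [[[0.0008,-0.0006,0,0,0,0,1],[-0.02,0.015,0,0,0,0,1],[-0.06,0.045,0,0,0,0,1],[-0.12,0.09,0.06,0,0,0,1],[-0.18,0.135,0.14,0,0,0,1],[-0.24,0.18,0.22,0,0,0,1],[-0.24,0.18,0.22,0,0,0,1],[-0.24,0.18,0.22,0,0,0,1]]]}}

```text
clock: 9.85
eef_pos: [417.9, 50.5, 155.7]
eef_rot: [3.139, 0.003, 2.491]
wrist_force: [0.7, -0.6, 0.0]
finger_gap: 0.5
finger_force: 0.0
```

Run:
```python
from h import *
s=manip.read_state();print(s["clock"],tou(s["eef_pos"]),s["wrist_force"])
c=cam("wrist");t=cam("top");save(c,"w3")
for k,x in(("w",c),("t",t)):
  U=tou(x["W"])
  for lo,hi in((110,121),(66,106),(52,60),(20,50)):
    m=(U[...,2]>lo)&(U[...,2]<hi)&(U[...,0]>-120)&(U[...,0]<-65)&(abs(U[...,1])<95)&(abs(U[...,1])>35)
    print(k,lo,m.sum(),np.percentile(U[m][:,0],[5,50,95]).round(1) if m.any() else 0)
cv2.imwrite("pics/c3.png",np.vstack([c["frame"][:300],cv2.resize(t["frame"][130:200,320:470],(640,300))])[:,:,::-1])
```

```text
9.85 [-2.32163905e+02  5.03740885e-02  1.55712609e+02] [ 0.72635166 -0.58692861  0.04570629]
w 110 203 [-73.9 -72.7 -70.9]
w 66 42 [-74.  -73.1 -72.2]
w 52 0 0
w 20 0 0
t 110 140 [-75.7 -72.6 -67.7]
t 66 138 [-76.  -75.1 -74.2]
t 52 34 [-76.1 -75.2 -73.7]
t 20 95 [-76.2 -75.4 -74.4]
```

View pics/c3.png

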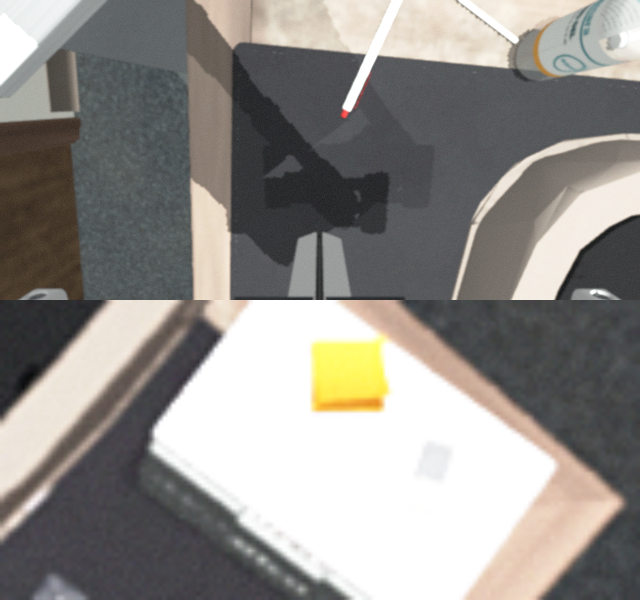

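The top view shows both fronts flush at x≈-75. The orange pad (350,375) and the eraser (435,460) are undisturbed, and the tool is clear. Handing in.

```bash
python3 -c "
from cell import manip
print(manip.sign_off())"
```

```text
the job is handed in; nothing more can be done
None
```

I tipped the clip-box lid shut while the upper drawer was still about 100 mm out, then pushed both drawers home to their stop. The last pictures show both fronts flush and the pad and eraser in place; I handed the job in at about 10 s, and no verdict came back.

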